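# Seat the weighing plate on the kitchen scale's three balls

## Task

Pick up the steel weighing plate by its black handle and put it back on the kitchen scale: red dot to the side of the scale's dark display, its three grooves on the three steel balls, pressed down between the two blue spring clips until they snap over its sides and pull it fully home. Its carrier may stand higher or lower, so feel for it, and press gently, never with more than 20 N, or the scale is overloaded; then let go. Leave the jars, the mug and the pepper mill where they are.

Things in the scene. Friction and masses are not known exactly. Their poses are not given: they have to be found in the camera images.
- scale: Kitchen scale, white housing 210 x 190 x 26 mm, fixed to the worktop. Origin: centre of its underside, on the worktop; x points away from its dark display strip (near its -x edge), z up. Over it an aluminium cross, the carrier, stands on a brass height screw left anywhere within 30 mm: its ball centres are 49 to 79 mm above the worktop. That height is not measured.
- scale_axis (a point): Point on the scale's vertical centre line, 26 mm up, axes as the scale's. The carrier bears three steel balls (16 mm diameter) at scale x, y = (-50, 0), (35, 35), (35, -35) mm. Home is the plate's origin on this line, 3.3 mm above the ball centres (52 to 82 mm above the worktop), axes agreeing with the scale's, each groove on its ball.
- clip_left (a joint): Outward slide of the blue spring clip at scale y = +61 mm (x = 0, 18 mm wide), m, 0 when empty, 5 N preload, 0.6 N/mm, up to 8 mm. Its round nose (4 mm radius) is centred 19.5 mm above the ball centres, 60.8 mm from the scale's centre plane; above it a lead-in flare leans outwards, 30 degrees off vertical, to 35 mm above the ball centres. Under 1 mm when the plate is home.
- clip_right (a joint): The same for the blue clip at scale y = -61 mm.
- pin (a joint): How far the orange plunger (8 mm diameter, standing in the middle of the carrier, soft spring under 1.5 N) is pushed down by the plate's underside, m: 0 without the plate, 6 mm when the plate is home (6 mm minus the plate's height above home).
- load (a joint): Sinking of the carrier (with balls, clips and plunger) on its load spring, m, 0 when empty, 8 N per mm: about 0.4 mm under the plate alone; beyond 3.1 mm (25 N, the plate's weight included) it is overloaded. After the snap the carrier springs back up by what it had sunk.
- plate: Weighing plate, steel, 150 (x) x 118 (y, over its side rails) mm, about 0.35 kg. Origin: its centre, in the plane of the lower lips of its three grooved blocks (on the worktop at the start), z up. Slab from 9 to 15 mm above the origin. Once the clips have it, they pull it down and, when it is let go, draw it into the grooves from about 2 mm off.
- front_groove (a point): Lip plane, middle of the plate's V groove near the red dot, at plate (-50, 0, 0) mm, running along x. The other two are at (35, 35) and (35, -35) mm, along the diagonals through the origin. Each is 90 degrees, 16 mm wide at the lips, 8 mm deep, 26 mm long, slippery on the balls, and sits on its ball when home.
- rail_left (a point): Axis of the plate's round left side rail (4 mm radius, along x), at plate (0, 55, 12) mm; the right one is at y = -55. Coming down, the rails meet the clips about 10 mm above home; the push needed to pass, some 9 to 16 N, peaks about 7 mm and is nil about 4 mm above home. The carrier sinks as it is pushed, by 1 to 2 mm.
- plate_grip (a point): Centre of the plate's handle, 51 mm above the plate's origin: black bar 76 (plate x) x 14 (plate y) x 14 mm on two thin posts, its underside 29 mm above the slab. Grip it across its 14 mm width.
- plate_mark (a point): Red dot, 12 mm, on top of the slab near its -x edge, at plate (-62, 0, 15.5) mm.
- jam_jar: Jam jar with a pink filling, 62 mm wide, 99 mm tall, bystander. Origin: centre of its underside.
- pepper_mill: Wooden pepper mill, 58 mm wide, 170 mm tall, bystander. Origin: centre of its underside.
- mug: White mug with dark dots, 82 x 117 x 91 mm, bystander. Origin: under it.
- spice_jar: Spice jar with a red cap, 45 mm wide, 106 mm tall, bystander. Origin: centre of its underside.
Not all that is in view belongs to the job. Leave any orange or turquoise look-alike of the plate alone.

How it is judged:
On the way:
1. the plate is held by the fingers and lifted clear of the worktop (height (world z) of plate above 0.03 m and contact force between the fingers and plate above 1 N), for 0.2 s.
At the end, for the whole second after the job is handed in: Plate fully home: plunger in 4.5 to 7.5 mm, each clip under 1.5 mm out, origin within 2.5 mm of the scale's centre line in x and y, turned under 0.035 rad, tilted under 0.03 rad, red dot on the display's side, at rest, carrier sunk under 1 mm (nothing else pressing on it) (x of plate in the frame of scale between -0.0025 and 0.0025 m and y of plate in the frame of scale between -0.0025 and 0.0025 m and value of joint pin between 0.0045 and 0.0075 m and angle between the x axis of plate and the x axis of scale, either way round below 0.035 rad and angle between plate's own z axis and vertical below 0.03 rad and x of plate_mark in the frame of scale below -0.05 m and value of joint each of clip_left, clip_right below 0.0015 m and linear speed of plate below 0.01 m/s and value of joint load below 0.001 m); the robot touches nothing.
It fails at once if the scale is overloaded: its carrier is pushed down more than 3.1 mm (25 N) (value of joint load above 0.0031 m).
It fails at once if the jam jar is moved more than 30 mm or tipped (distance of jam_jar from where it was at the start of the episode above 0.03 m or angle between jam_jar's own z axis and vertical above 0.35 rad).
It fails at once if the pepper mill is moved more than 30 mm or tipped (distance of pepper_mill from where it was at the start of the episode above 0.03 m or angle between pepper_mill's own z axis and vertical above 0.35 rad).
It fails at once if the mug is moved more than 30 mm or tipped (distance of mug from where it was at the start of the episode above 0.03 m or angle between mug's own z axis and vertical above 0.35 rad).
It fails at once if the spice jar is moved more than 30 mm or tipped (distance of spice_jar from where it was at the start of the episode above 0.03 m or angle between spice_jar's own z axis and vertical above 0.35 rad).
It also fails if it takes over 62 s, if anything falls off the work surface, if the arm or the gripper's body presses on something with over 40 N, if the wrist force passes 120 N, or if a joint passes its speed limit or range.

## Robot

A 6-joint arm with a two-finger parallel gripper is mounted at the origin on a cart in front of the work surface, level with it; the furniture and walls round the work are solid. World frame = base frame: x ahead of the robot, y to its left, z up, the work surface at z = 0. Lengths are in m, angles in rad, forces in N, time in s.
With the tool pointing down it reaches from about 0.35 to 0.875 m from the base axis. Payload 4.2 kg.
Tool frame: the origin (TCP) lies on the mounting face of the last link; the fingertips stand 182 mm ahead of it and the grasp point (between the pads) lies 164 mm ahead of it; z points along the fingers, y is the line along which they close (so a half turn about z gives the same grasp; the last joint's range is limited). The gripper opens to 87 mm and grips with 3 to 60 N. Pads are 19 mm wide; open, the fingers measure 117 mm over their backs; the gripper's body (75 mm by 190 mm) begins 51 mm behind the grasp point.
Start: joints at [-0.873, 0.385, 0.008, 0, -1.194, -0.259], TCP at [0.266, -0.566, 0.405] pointing down, gripper open.
Joint ranges: [-3.14, 3.14], [-1.21, 2.06], [-1.07, 1.41], [-3.16, 2.05], [-2.99, -0.16], [-3.1, 3.1]. Speed limits (rad/s): [2.79, 2.79, 3.14, 3.14, 3.14, 3.14].

## Interface

Orientations are given as a unit quaternion [x, y, z, w].
In Python, from cell import r, kin, sensors, optics, close_job gives the robot as it stands. Calls block until the motion is done:
- r.movep(position, orientation): joint-space move of the TCP to a pose.
- r.move_linear(position, attitude=None, rate=0.15): straight line of the TCP; attitude=None keeps the orientation; rate is the mean speed in m/s.
- r.goto_joints(angles): joint-space move.
- r.set_gripper(opening, squeeze=None): opening from 0.0 (shut) to 1.0 (fully open); squeeze is the grip in N (None keeps the last); returns when the fingers have stopped.
- r.pause(seconds).
- kin.solve_ik(position, orientation): joint angles nearest the present ones, or None.
- sensors.sense(): the state.
- optics.get_image(name): name is "scene" or "top" or "wrist"; returns the picture (480x640x3 uint8, red, green, blue); there is no depth.
- optics.camera_params(name): a dict with "fx", "fy", "cx", "cy" (pixels), "R" (3x3) and "t" (3): a world point X has camera coordinates R X + t; the wrist camera has in their place "mount" (4x4, takes a point from camera to tool coordinates, whose origin is the TCP and whose axes are the flange's). Camera axes: x right, y down, z forward; pixel columns grow to the right and rows downward; lengths in m; the calibration is good to about 2 mm. A picture is of the moment at which its call begins: read the wrist's pose just before it. camera_params takes no time and is no camera call.
A pose or a line that the arm cannot do raises r.IKError and nothing moves.
- close_job(): hands the job in; it is judged then, once.
Trained networks look in the newest picture that a camera, given by its name, has taken for a name from the list of things; names that differ only in an ending like _2 or _b are one class to them, and where a whole thing is asked for, a point or a joint stands for the part that bears it (a point fixed in the world has none). Each returns a list of dicts, best first, with "score" (0 to 1); they miss things now and then, are a little off and sometimes report something else, mostly with a low value. They report only what shows in the picture. A call takes as long as a camera call. They do not tell look-alikes from the thing itself.
- optics.search_frame(camera, name): "uv" ([column, row] in pixels, amid what is visible of it).
- optics.trace(camera, name): "mask" (480x640 bool, what is visible of it) and "uv" ([column, row] in pixels, amid what is visible of it).
- optics.pinpoint(camera, name): "uv" ([column, row] in pixels: a listed point, or the origin of a listed thing).
The state is a dict: "t": time; "qpos": joint angles; "joint_vel": joint speeds; "tau": joint torques, N m; "eef_pos": TCP position; "orientation": TCP orientation; "wrist_force": force on the tool from outside, world axes, zero at the start; "wrist_torque": the same for the moment, N m; "width": opening from 0.0 (shut) to 1.0 (fully open); "grip_force": force on a finger pad.
Only numpy, scipy, OpenCV 4.12 (cv2) and the standard library are available. Lean on these libraries where they do the work, as an engineer would, in place of code of your own. Each camera call takes 0.05 s, during which the arm holds its last target. There are 200 camera calls.

## Working session

There is one attempt and no reset: what is moved stays moved. The work goes in short steps, each a Python script; the robot and the scene stay as the last script left them, time stands still between calls to the robot, and variables do not carry over. Pictures are saved under pics/ and viewed, at most 10 in all, crops included, and the job is handed in when it is done.

```bash
mkdir -p pics; ls
python3 - <<'E'
from cell import r,kin,sensors,optics
import cv2,numpy as np
for c in ["scene","top"]:
    im=optics.get_image(c); cv2.imwrite(f"pics/{c}0.png",im[:,:,::-1])
    p=optics.camera_params(c); print(c,{k:np.round(v,4).tolist() for k,v in p.items()})
    for n in ["plate","plate_grip","plate_mark","front_groove","scale","scale_axis","rail_left","clip_left","clip_right","jam_jar","pepper_mill","mug","spice_jar"]:
        print(n,[(np.round(d["uv"]).tolist(),round(d["score"],2)) for d in optics.pinpoint(c,n)[:3]])
print(optics.camera_params("wrist"));s=sensors.sense();print(s["t"],s["orientation"],s["wrist_force"])
E
```

```text
pics
scene {'fx': 617.6047, 'fy': 617.6047, 'cx': 314.7438, 'cy': 231.4684, 'R': [[0.5946, -0.8039, 0.0139], [-0.4046, -0.3141, -0.8589], [0.6948, 0.505, -0.512]], 't': [-0.4862, 0.2146, 1.7839]}
plate [([434.0, 316.0], 0.96), ([358.0, 278.0], 0.95), ([301.0, 262.0], 0.59)]
plate_grip [([437.0, 303.0], 0.76), ([296.0, 248.0], 0.73), ([358.0, 268.0], 0.63)]
plate_mark [([292.0, 266.0], 0.84), ([426.0, 302.0], 0.79), ([381.0, 282.0], 0.63)]
front_groove [([374.0, 284.0], 0.9), ([294.0, 271.0], 0.72), ([430.0, 303.0], 0.56)]
scale [([228.0, 195.0], 0.66), ([220.0, 215.0], 0.63)]
scale_axis [([219.0, 212.0], 0.81)]
rail_left [([355.0, 291.0], 0.96), ([450.0, 311.0], 0.91), ([285.0, 257.0], 0.87)]Traceback (most recent call last):
  File "<stdin>", line 7, in <module>
ValueError: it knows: front_groove, jam_jar, mug, pepper_mill, plate, plate_grip, plate_mark, rail_left, scale, scale_axis, spice_jar
```

Run:
```python
from cell import r,kin,sensors,optics
import cv2,numpy as np
for c in ["top"]:
    im=optics.get_image(c); cv2.imwrite(f"pics/{c}0.png",im[:,:,::-1])
    p=optics.camera_params(c); print(c,{k:np.round(v,4).tolist() for k,v in p.items()})
    for n in ["plate","plate_grip","plate_mark","front_groove","scale","scale_axis","rail_left","jam_jar","pepper_mill","mug","spice_jar"]:
        print(n,[(np.round(d["uv"],1).tolist(),round(d["score"],2)) for d in optics.pinpoint(c,n)[:3]])
print(optics.camera_params("wrist"));s=sensors.sense();print(s["t"],s["orientation"],s["wrist_force"])
```

```text
top {'fx': 581.6061, 'fy': 581.6061, 'cx': 321.3821, 'cy': 240.573, 'R': [[-0.2297, -0.9732, 0.0093], [-0.8695, 0.2009, -0.4513], [0.4373, -0.1118, -0.8923]], 't': [-0.0414, 0.5519, 1.377]}
plate [([502.0, 240.7], 0.66), ([209.0, 238.9], 0.32)]
plate_grip [([506.6, 238.1], 0.84)]
plate_mark [([483.8, 229.8], 0.73)]
front_groove [([485.4, 232.9], 0.79)]
scale [([196.7, 297.3], 0.91)]
scale_axis [([197.9, 296.0], 0.66)]
rail_left [([512.4, 229.2], 0.91)]
jam_jar [([260.1, 227.8], 0.84)]
pepper_mill [([392.7, 203.6], 0.55)]
mug [([148.1, 249.9], 0.85)]
spice_jar [([207.8, 237.4], 0.92)]
{'fx': 359.74514239911514, 'fy': 359.74514239911514, 'cx': 323.802532923889, 'cy': 235.8350722516879, 'mount': array([[ 1.14202015e-03, -9.64194021e-01, -2.65195372e-01,
         7.25718239e-02],
       [ 9.99999249e-01,  9.83265547e-04,  7.31387302e-04,
        -1.08232003e-03],
       [-4.44441791e-04, -2.65196008e-01,  9.64194420e-01,
         2.18593664e-02],
       [ 0.00000000e+00,  0.00000000e+00,  0.00000000e+00,
         1.00000000e+00]])}
1.0 [-2.17650407e-01  9.76026793e-01 -6.55273107e-06  6.38583681e-06] [0.40653362 0.59981641 0.44351899]
```

View pics/scene0.png

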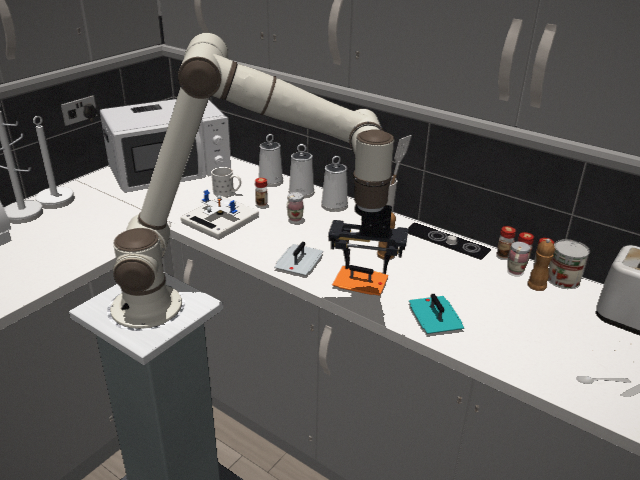

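View pics/top0.png

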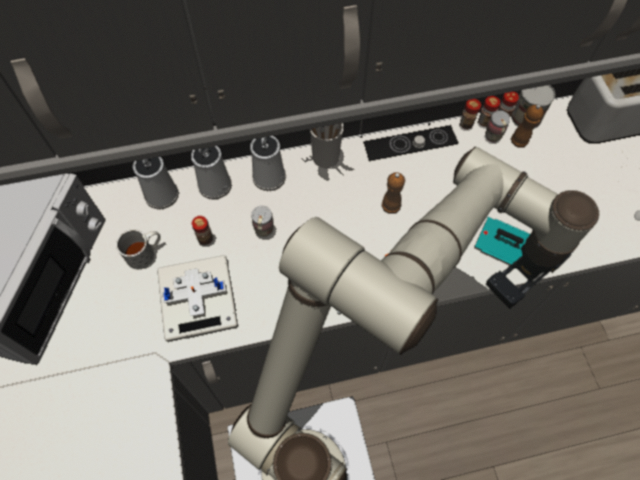

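The steel plate sits at about scene (300,260) with its red dot at (292,266). The orange and turquoise plates are look-alikes. The scale is at top (197,297), display strip at (200,325), and the spice jar, jam jar and mug stand behind it.

```bash
cat > h.py <<'E'
from cell import r,kin,sensors,optics,close_job
import cv2,numpy as np
from scipy.spatial.transform import Rotation as Ro
from scipy.optimize import least_squares
def cam(name):
    p=optics.camera_params(name); K=np.array([[p["fx"],0,p["cx"]],[0,p["fy"],p["cy"]],[0,0,1]])
    if "R" in p: return K,np.array(p["R"]),np.array(p["t"])
    s=sensors.sense(); T=np.eye(4); T[:3,:3]=Ro.from_quat(s["orientation"]).as_matrix(); T[:3,3]=s["eef_pos"]
    W=np.linalg.inv(T@p["mount"]); return K,W[:3,:3],W[:3,3]
def ray(C,uv,z):
    K,R,t=C; d=R.T@np.linalg.solve(K,[*uv,1]); o=-R.T@t
    return o+d*(z-o[2])/d[2]
def proj(C,X):
    K,R,t=C; c=np.atleast_2d(X)@R.T+t; c=c@K.T; return c[:,:2]/c[:,2:]
def down(yaw):  # tool x axis at world angle yaw, tool z down
    c,s=np.cos(yaw),np.sin(yaw); return Ro.from_matrix(np.array([[c,s,0],[s,-c,0],[0,0,-1.]])).as_quat()
E
python3 - <<'E'
from h import *
S=cam("scene");T=cam("top")
print("grip",ray(S,(296,248),.051),"mark",ray(S,(292,266),.0155),"org",ray(S,(301,262),0),"fg",ray(S,(294,271),0),"rail",ray(S,(285,257),.012))
print("scale",ray(T,(196.7,297.3),0),ray(T,(197.9,296),.026),"display",ray(T,(200,325),.026))
for n,u in dict(jam=(260.1,227.8),mill=(392.7,203.6),mug=(148.1,249.9),spice=(207.8,237.4)).items(): print(n,ray(T,u,0))
E
```

```text
grip [ 0.44665462 -0.19933594  0.051     ] mark [ 0.39972133 -0.21994611  0.0155    ] org [ 0.45348164 -0.21433583  0.        ] fg [ 0.39947644 -0.22806677  0.        ] rail [ 0.43067387 -0.16672149  0.012     ]
scale [0.50107085 0.18618987 0.        ] [0.49289722 0.17935474 0.026     ] display [0.41142152 0.18506037 0.026     ]
jam [ 0.67239081 -0.02009042  0.        ]
mill [ 0.66413096 -0.4152492   0.        ]
mug [0.67384732 0.29990747 0.        ]
spice [0.67536702 0.13069681 0.        ]
```

```bash
cat >> h.py <<'E'
P=dict(plate=(0,0,0),plate_grip=(0,0,.051),plate_mark=(-.062,0,.0155),front_groove=(-.05,0,0),rail_left=(0,.055,.012))
def fit_plate(C,near):
    obs={}
    for n in P:
        L=optics.pinpoint("wrist",n)
        L=[d["uv"] for d in L if np.linalg.norm(ray(C,d["uv"],0)[:2]-near)<.16]
        if L: obs[n]=L[0]
    def f(p):
        c,s=np.cos(p[2]),np.sin(p[2])
        return np.concatenate([(proj(C,[p[0]+c*P[n][0]-s*P[n][1],p[1]+s*P[n][0]+c*P[n][1],P[n][2]])[0]-u) for n,u in obs.items()])
    q=least_squares(f,[*near,0.1],loss="soft_l1",f_scale=2)
    print("plate",q.x,dict(zip(obs,np.round(f(q.x).reshape(-1,2),1).tolist()))); return q.x
E
python3 - <<'E'
from h import *
r.movep([.45,-.207,.36],down(np.pi+.15))
C=cam("wrist"); im=optics.get_image("wrist"); cv2.imwrite("pics/w1.png",im[:,:,::-1])
fit_plate(C,np.array([.45,-.207])); print(sensors.sense()["t"])
r.movep([.46,.183,.40],down(np.pi))
C=cam("wrist"); im=optics.get_image("wrist"); cv2.imwrite("pics/w2.png",im[:,:,::-1]); np.save("C2.npy",np.array(C,dtype=object),allow_pickle=True)
for n,z in (("scale",0),("scale_axis",.026)):
    print(n,[(np.round(d["uv"],1).tolist(),d["score"],ray(C,d["uv"],z)) for d in optics.pinpoint("wrist",n)])
T=optics.trace("wrist","scale"); m=T[0]["mask"].astype(np.uint8); print(m.sum(),T[0]["score"]); cv2.imwrite("pics/m2.png",m*255)
s=sensors.sense(); print(s["t"],s["wrist_force"],s["qpos"])
E
```

```text
plate [ 0.45189685 -0.20897904  0.21499408] {'plate_grip': [-0.7, -0.5], 'plate_mark': [5.5, 2.4], 'front_groove': [-0.8, 0.2], 'rail_left': [-0.5, -2.2]}
2.8Traceback (most recent call last):
  File "<stdin>", line 6, in <module>
ValueError: could not broadcast input array from shape (3,3) into shape (3,)
```

Run:
```python
from h import *
C=cam("wrist"); im=optics.get_image("wrist"); cv2.imwrite("pics/w2.png",im[:,:,::-1])
for n,z in (("scale",0),("scale_axis",.026)):
    print(n,[(np.round(d["uv"],1).tolist(),d["score"],ray(C,d["uv"],z)) for d in optics.pinpoint("wrist",n)])
T=optics.trace("wrist","scale"); m=T[0]["mask"].astype(np.uint8); print(m.sum(),T[0]["score"]); cv2.imwrite("pics/m2.png",m*255)
s=sensors.sense(); print(s["t"],s["wrist_force"],s["qpos"]); np.savez("C2.npz",K=C[0],R=C[1],t=C[2])
```

```text
scale [([324.7, 238.1], 0.71, array([0.49438279, 0.18227592, 0.        ]))]
scale_axis [([324.1, 244.2], 0.69, array([0.49354318, 0.18159014, 0.026     ]))]
30410 0.74
4.5083 [-0.12924614 -0.28855286  0.21531379] [ 7.05869551e-01  1.66725337e-01 -3.09851081e-01  1.07876519e-05
 -1.09444996e+00 -2.27798221e+00]
```

View pics/w1.png

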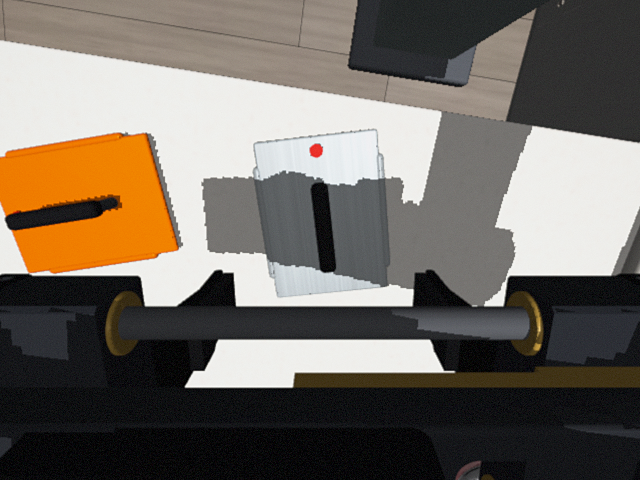

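View pics/w2.png

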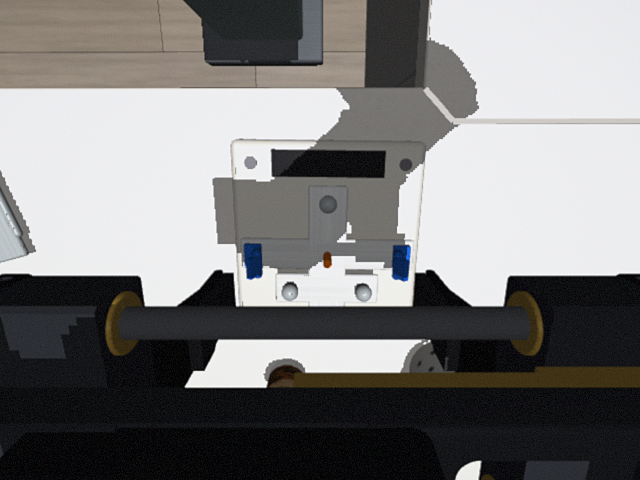

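w1 shows the steel plate with its red dot at (316,150) and its handle running (319,184)-(328,271). w2 shows the scale with balls near (328,204), (290,292), (363,292), clips at (253,261) and (401,262), and the display at the top. I'll refine both fits with classical image measurement.

```bash
cat >> h.py <<'E'
def red(im,box):
    x0,y0,x1,y1=box; h=cv2.cvtColor(im,cv2.COLOR_RGB2HSV)[y0:y1,x0:x1].astype(int)
    m=((h[...,0]<8)|(h[...,0]>172))&(h[...,1]>150)&(h[...,2]>90); v,u=np.nonzero(m); return np.array([u.mean()+x0,v.mean()+y0]),m.sum()
def balls(C,im,p0,h0):
    # ball blobs refined by dark/bright disc contrast; returns fitted x,y,yaw,h
    return None
E
python3 - <<'E'
from h import *
im=cv2.imread("pics/w1.png")[:,:,::-1].copy(); K=cam("wrist")[0]
# w1 camera at the commanded pose
p=optics.camera_params("wrist"); T=np.eye(4); T[:3,:3]=Ro.from_quat(down(np.pi+.15)).as_matrix(); T[:3,3]=[.45,-.207,.36]
W=np.linalg.inv(T@p["mount"]); C=(K,W[:3,:3],W[:3,3])
rd,n=red(im,(270,130,360,175)); print("red",rd,n,ray(C,rd,.0155))
g=im.max(2); m=(g<45).astype(np.uint8); m[:176]=0;m[276:]=0;m[:,:295]=0;m[:,350:]=0
v,u=np.nonzero(m); print("handle",u.mean(),v.mean(),len(u)); rc=cv2.minAreaRect(np.c_[u,v].astype(np.float32)); print(rc)
box=cv2.boxPoints(rc); print([ray(C,b,.058)[:2].round(4) for b in box])
gc=np.mean([ray(C,b,.058)[:2] for b in box],0); rr=ray(C,rd,.0155)[:2]; print("centre",gc,"yaw",np.arctan2(*(gc-rr)[::-1]),"len",np.linalg.norm(gc-rr))
# scale crop enlarged
s=cv2.imread("pics/w2.png"); cv2.imwrite("pics/w2c.png",cv2.resize(s[130:320,220:440],None,fx=3.5,fy=3.1579,interpolation=cv2.INTER_CUBIC)[:, :770])
E
```

```text
red [315.704 150.12 ] 125 [ 0.39085083 -0.22396748  0.0155    ]
handle 323.14456140350876 226.59719298245614 1425
((323.09149169921875, 226.82318115234375), (89.33911895751953, 16.56473159790039), 83.6598129272461)
[array([ 0.4148, -0.2241]), array([ 0.4115, -0.2117]), array([ 0.4827, -0.1924]), array([ 0.4864, -0.2057])]
centre [ 0.44883989 -0.2084646 ] yaw 0.26123217373605007 len 0.06002558078373739
```

View pics/w2c.png

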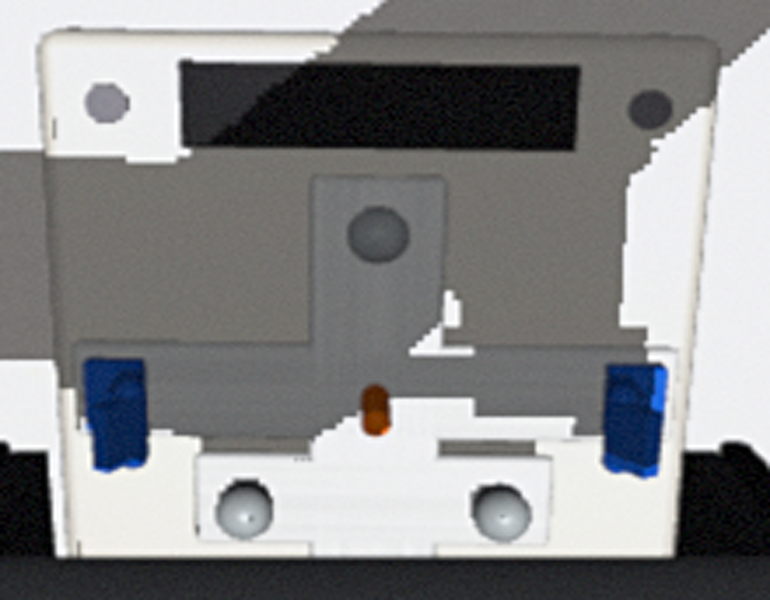

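Magnified crop: balls at full-image pixels (328.3,204.4), (290.0,291.2), (363.4,292.8); housing front corners about (232,141) and (425,143). Fit the scale's pose and height from these.

```bash
cat >> h.py <<'E'
def fit_scale(C,bp,extra=(),p0=(.494,.182,-.02,.06)):
    B=[(-.05,0),(.035,-.035),(.035,.035)]
    def f(p):
        c,s=np.cos(p[2]),np.sin(p[2]); w=lambda a,z:[p[0]+c*a[0]-s*a[1],p[1]+s*a[0]+c*a[1],z]
        o=[proj(C,w(a,p[3]))[0]-u for a,u in zip(B,bp)]+[.5*(proj(C,w(a,z))[0]-u) for a,z,u in extra]
        return np.concatenate(o)
    q=least_squares(f,p0,loss="soft_l1",x_scale=(.01,.01,.1,.01)); print("scale",q.x.round(4),"res",f(q.x).reshape(-1,2).round(1).tolist()); return q.x
E
python3 - <<'E'
from h import *
d=np.load("C2.npz"); C=(d["K"],d["R"],d["t"])
b=[(328.3,204.4),(290,291.2),(363.4,292.8)]
fit_scale(C,b)
# display strip corners, right/left housing edges at lower visible part as line checks
fit_scale(C,b,[((0,0),.026,(324.1,244.2))])
for uv in [(232,141.1),(425.1,142.7)]: print("corner",ray(C,uv,.026))
for uv in [(271.7,149),(385.1,150.6)]: print("disp",ray(C,uv,.026))
E
```

```text
scale [ 0.496   0.1846 -0.0172  0.0604] res [[0.2, -0.1], [0.0, 0.3], [-0.2, -0.2]]
scale [ 0.4954  0.1844 -0.0169  0.0619] res [[0.0, -0.5], [-0.3, 0.3], [-0.1, -0.1], [1.4, 0.9]]
corner [0.39171931 0.09442924 0.026     ]
corner [0.3931978  0.27726899 0.026     ]
disp [0.39899192 0.13171235 0.026     ]
disp [0.40048275 0.23969595 0.026     ]
```

Run:
```python
from h import *
q=down(np.pi+.26); x,y=.450,-.2083
r.movep([x,y,.30],q); r.set_gripper(0.6,50); 
r.move_linear([x,y,.215],rate=.08); print(sensors.sense()["wrist_force"])
r.set_gripper(0.0,50); s=sensors.sense(); print(s["width"]*87,s["grip_force"],s["wrist_force"])
r.move_linear([x,y,.33],rate=.12); r.pause(.3); s=sensors.sense(); print(s["width"]*87,s["grip_force"],s["wrist_force"],s["wrist_torque"],s["t"])
C=cam("wrist"); im=optics.get_image("wrist"); cv2.imwrite("pics/w3.png",im[:,:,::-1])
```

```text
[-0.65283563 -0.0539065  -0.20158616]
13.423849522256196 49.9991188198328 [-0.16424773  0.54113851  0.86711628]
13.770888517394553 49.99909294769168 [-0.76089267  0.39962884 -3.97243761] [-0.03880906 -0.02292756 -0.01778952] 10.2417
```

View pics/w3.png

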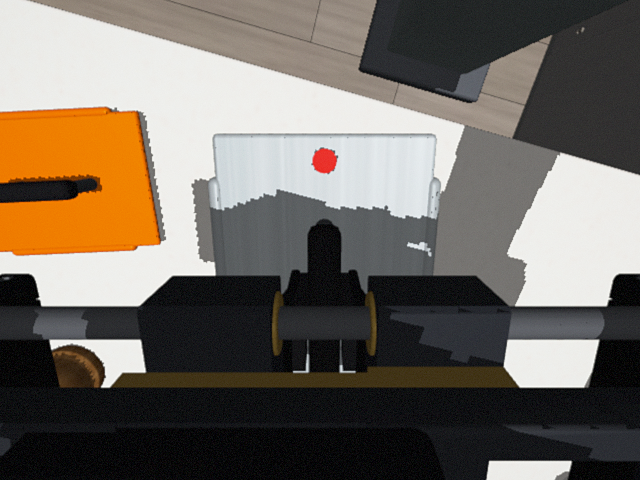

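The plate is held square, with the red dot at (324,160) and the slab's front edge along row 135. Next I'll work out its in-hand offset, carry it over the scale and look again.

Run:
```python
from h import *
p=optics.camera_params("wrist"); K=cam("wrist")[0]; M=p["mount"]
def tool(uv,z):
    d=M[:3,:3]@np.linalg.solve(K,[*uv,1]); o=M[:3,3]; return (o+d*(z-o[2])/d[2])
im=cv2.imread("pics/w3.png")[:,:,::-1].copy(); rd,n=red(im,(290,130,360,190))
dot=tool(rd,.1995); print("red",rd,n,"tool",dot,"exp .062")
a,b=tool((214.5,135),.2),tool((435.5,135),.2); print("edge",a,b, "width",(b-a)[1], "ang",np.arctan2((b-a)[0],(b-a)[1]))
# row-wise slab sides
g=im[:,:,:].mean(2); 
for row in (140,150,160,170,180): 
    e=np.gradient(cv2.GaussianBlur(g,(1,1),0)[row]); l=190+np.argmax(abs(e[190:240])); k=420+np.argmax(abs(e[420:450])); print(row,l,k,tool((l,row),.2)[1],tool((k,row),.2)[1])
r.movep([.496,.184,.40],down(np.pi-.015)); s=sensors.sense(); print(s["t"],s["wrist_force"],s["wrist_torque"])
C=cam("wrist"); im=optics.get_image("wrist"); cv2.imwrite("pics/w4.png",im[:,:,::-1])
print(red(im,(290,130,360,190)))
```

```text
red [324.10421286 160.47228381] 451 tool [ 0.06137863 -0.00086474  0.1995    ] exp .062
edge [ 0.07319811 -0.05313228  0.2       ] [0.07331883 0.05224438 0.2       ] width 0.10537666048066846 ang 0.0011455924686637955
140 212 437 -0.0545110123135645 0.053154743241494405
150 213 436 -0.05440748844681632 0.05306658184463892
160 213 435 -0.0547877239450132 0.052977146739172795
170 214 434 -0.054684707185601596 0.05288641012146099
180 194 447 -0.06491957170875735 0.059692561331838104
11.775 [-0.69137044 -0.6473799  -4.1154483 ] [-0.07498316 -0.02413611  0.01113067]
(array([323.8800905 , 160.42986425]), np.int64(442))
```

View pics/w4.png

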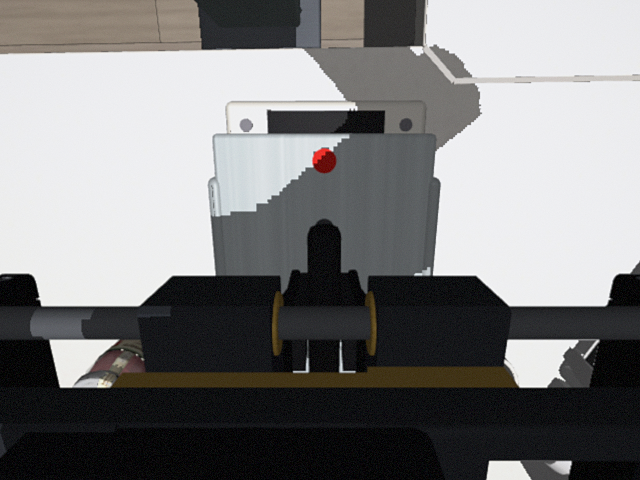

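The plate hangs over the scale, display edge visible ahead of it on the red-dot side, as required. Now I descend, feeling for contact.

```bash
cat >> h.py <<'E'
def F(n=4):
    o=[]
    for _ in range(n): r.pause(.02); s=sensors.sense(); o.append(np.r_[s["wrist_force"],s["wrist_torque"]])
    return np.mean(o,0)
E
python3 - <<'E'
from h import *
C=cam("wrist")
for uv in [(226.5,103),(425.5,103),(267.5,110.5),(385.5,110.5)]: print(ray(C,uv,.026).round(4))
x,y=.4952,.1852
r.movep([x,y,.345],down(np.pi-.015)); r.move_linear([x,y,.315],rate=.08); r.pause(.2)
b=F(8); np.save("base.npy",b); print("base",b.round(2)); z=.315
while z>.268:
    z-=.0015; r.move_linear([x,y,z],rate=.03); f=F(2)-b
    if f[2]>.6 or np.hypot(f[0],f[1])>2: print(round(z-.215,4),f.round(2))
    if f[2]>2.5: break
s=sensors.sense(); print(z,s["eef_pos"],s["t"])
E
```

```text
[0.3922 0.094  0.026 ]
[0.395  0.2773 0.026 ]
[0.3993 0.1314 0.026 ]
[0.401  0.2406 0.026 ]
base [ 0.2   0.04 -3.63 -0.04 -0.02 -0.01]
0.0775 [ 0.18 -0.42  0.8  -0.1  -0.08  0.04]
0.076 [-0.2  -0.67  5.7  -0.21  0.21 -0.02]
0.291 [0.4954228  0.18529884 0.29173303] 17.55
```

Contact at origin height about 77 mm, so home is near 67 mm. Lateral forces are small, so I press on in fine steps with a force cap.

Run:
```python
from h import *
x,y=.4952,.1852; b=np.load("base.npy"); z=.291; pk=0
for i in range(40):
    z-=.0005; r.move_linear([x,y,z],rate=.02); f=F(2)-b; zt=sensors.sense()["eef_pos"][2]; pk=max(pk,f[2])
    print(round((z-.215)*1e3,1),round((zt-.215)*1e3,2),f.round(2))
    if f[2]>17.5 or (pk>7 and f[2]<1) : break
print(sensors.sense()["t"])
```

```text
75.5 76.26 [-0.77 -1.19  8.95 -0.22  0.24  0.02]
75.0 76.0 [-1.36 -1.56  9.56 -0.26  0.37 -0.01]
74.5 75.76 [-1.43 -1.22 11.92 -0.23  0.47  0.02]
74.0 75.42 [-2.18 -1.01 12.05 -0.23  0.53  0.  ]
73.5 75.08 [-2.000e+00 -7.000e-01  1.321e+01 -1.900e-01  5.300e-01  1.000e-02]
73.0 74.74 [-1.49 -0.8  13.33 -0.13  0.57  0.04]
72.5 74.26 [-2.01 -0.32 12.59 -0.04  0.55  0.02]
72.0 73.66 [-1.18 -0.09 12.54  0.1   0.41  0.1 ]
71.5 72.96 [-0.85 -0.43 11.15  0.1   0.24  0.07]
71.0 72.18 [-0.2  -0.4  10.27  0.1   0.08  0.05]
70.5 70.55 [ 1.58 -0.55  4.54 -0.06 -0.5   0.02]
70.0 69.21 [ 1.79  0.06  0.3   0.03 -0.62  0.01]
20.95
```

The push peaked at 13 N and dropped to nil, so the rails are past the clips. I continue down to the balls.

Run:
```python
from h import *
x,y=.4952,.1852; b=np.load("base.npy"); z=.285
for i in range(16):
    z-=.0005; r.move_linear([x,y,z],rate=.02); f=F(2)-b; zt=sensors.sense()["eef_pos"][2]
    print(round((z-.215)*1e3,1),round((zt-.215)*1e3,2),f.round(2))
    if f[2]>4: break
print(sensors.sense()["t"])
```

```text
69.5 68.99 [ 1.27  0.45 -0.67 -0.   -0.56  0.01]
69.0 68.77 [ 1.28  0.24  0.46 -0.01 -0.4   0.04]
68.5 68.38 [ 0.89 -0.14 -0.96 -0.07 -0.26  0.04]
68.0 67.9 [ 0.35  0.    0.03 -0.17 -0.22 -0.01]
67.5 67.64 [-0.16 -0.57  1.57 -0.17  0.01  0.03]
67.0 67.28 [-0.52 -1.43  3.67 -0.3   0.15  0.02]
66.5 66.9 [-0.68 -1.49  6.07 -0.36  0.27  0.03]
22.9333
```

Run:
```python
from h import *
r.move_linear([.4952,.1852,.282],rate=.02)
r.set_gripper(0.45,20); r.pause(.3)
s=sensors.sense(); z=s["eef_pos"]; print(z,s["wrist_force"],s["width"],s["t"])
r.move_linear([z[0],z[1],.36],rate=.08)
r.movep([.45,.184,.46],down(np.pi-.015)); r.pause(.2)
C=cam("wrist"); im=optics.get_image("wrist"); cv2.imwrite("pics/w5.png",im[:,:,::-1]); np.savez("C5.npz",K=C[0],R=C[1],t=C[2])
rd,n=red(im,(200,60,450,320)); print(rd,n,ray(C,rd,.067+.0155),sensors.sense()["t"])
```

```text
[0.49519462 0.18518244 0.28201203] [-0.63424481  0.8053948   0.26864231] 0.45367450629472666 24.2333
[326.13829787 196.39361702] 94 [0.43390359 0.18500837 0.0825    ] 26.125
```

View pics/w5.png

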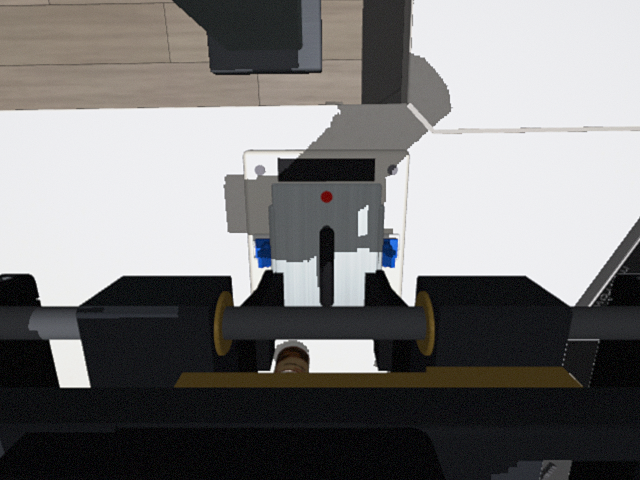

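The plate sits between the clips with the dot on the display side; dot-derived centre (0.4959, 0.185) agrees with the ball fit (0.496, 0.1846). One gentle press on the handle with closed fingers will confirm that it is fully seated.

Run:
```python
from h import *
x,y=.496,.185; q=down(np.pi/2-.015+np.pi) if False else down(np.pi-.015)
r.set_gripper(0.0,20); r.movep([x,y,.335],q); r.move_linear([x,y,.312],rate=.06); r.pause(.2); b=F(6); z=.312
while z>.302:
    z-=.0005; r.move_linear([x,y,z],rate=.02); f=F(2)-b; zt=sensors.sense()["eef_pos"][2]
    if f[2]>.7: print(round((zt-.182-.058)*1e3,2),f.round(2))
    if f[2]>8: break
r.move_linear([x,y,.36],rate=.08); r.movep([.45,.184,.46],q); r.pause(.2)
C=cam("wrist"); im=optics.get_image("wrist"); cv2.imwrite("pics/w6.png",im[:,:,::-1])
rd,n=red(im,(200,60,450,320)); print(rd,n,ray(C,rd,.067+.0155),sensors.sense()["t"])
```

```text
67.62 [ 0.06  0.44  0.9  -0.01  0.01 -0.02]
67.33 [-0.48  0.28  2.83 -0.02  0.1  -0.01]
66.95 [-0.41  0.06  5.32 -0.03  0.11 -0.01]
66.68 [-0.4  -0.13  6.85 -0.1   0.24  0.03]
66.52 [-0.88  0.39  8.36 -0.11  0.32  0.02]
[326.09375    196.29166667] 96 [0.43375022 0.18495123 0.0825    ] 33.7583
```

The handle met the fingers at the height where the balls were felt (67.6 mm), with only the load spring's give. The plate is seated, so I'm handing in.

```bash
python3 -c "
from cell import close_job
print(close_job())"
```

```text
the job is handed in; nothing more can be done
None
```

The weighing plate is back on the scale, red dot to the display, seated on the balls between both clips (push peaked at about 13 N) and released; the job was handed in at about 34 s, and no verdict was shown.

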